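# Hang the mug on the empty arm of the turning mug tree

## Robot

A 7-joint arm with a two-finger parallel gripper is mounted at the origin on a cart in front of the work surface, level with it; the furniture and walls round the work are solid. World frame = base frame: x ahead of the robot, y to its left, z up, the work surface at z = 0. Lengths are in m, angles in rad, forces in N, time in s.
With the tool pointing down it reaches from about 0.4 to 0.875 m from the base axis. Payload 6.5 kg.
Tool frame: the origin (TCP) lies where the fingers leave the gripper's body, on its centre line; the fingertips stand 64 mm ahead of it and the grasp point (between the pads) lies 45 mm ahead of it (nose_length is the distance from the TCP to the fingertips, in m); z points along the fingers, y is the line along which they close (so a half turn about z gives the same grasp; the last joint's range is limited). The gripper opens to 88 mm and grips with 3 to 60 N. Pads are 18 mm wide; open, the fingers measure 123 mm over their backs; the gripper's body (75 mm by 187 mm) begins 45 mm behind the grasp point.
Start: joints at [1.235, 0.536, -0.004, 1.538, 0.003, 1.067, -0.071], TCP at [0.173, -0.626, 0.303] pointing down, gripper open.
Joint ranges: [-2.7, 2.7], [-0.37, 2.16], [-1.27, 1.26], [0.24, 2.4], [-1.31, 4.45], [0.19, 1.91], [-2.76, 2.76]. Speed limits (rad/s): [2.39, 2.39, 3.14, 3.14, 3.14, 3.14, 3.14].

## Interface

Orientations are given as [roll, pitch, yaw] about the fixed x, y, z axes, in that order (R = Rz(yaw) Ry(pitch) Rx(roll)).
In Python, from cell import sense, read_camera, calibration, hand_in, recognise, regions_of, nose_length gives the robot as it stands.
- The arm moves only by the shell command python3 -m jog 'ROWS' [OPENING] [FORCE]. ROWS is JSON, a list of rows, each a list of 6 numbers: the shift along the tool's x, y, z scaled (see below), then the turn, a rotation vector about the tool's x, y, z scaled (see below). A call has 1 to 12 rows; each row shifts and turns the commanded pose from where the row before left it, along the tool's axes as they then stand; what a row does not reach is not made up. The controller multiplies each number of a shift by 60 mm and each number of a turn by 10 degrees. A row lasts 1/8 s, in which the tool goes at most 62.5 mm and 10.7 degrees, less where a joint would pass 70% of its speed; a pose out of reach is approached as far as the arm can. A call with a number of a shift or a turn outside -1 to 1 is refused whole. A call with a gripper value outside its range is refused whole. OPENING is the closure, from 0 (fully open) to 1 (shut), set as the call begins (- or left out, the last holds). The fingers move at their own pace and stop on an object; FORCE is the grip in N (left out, the last holds). Time passes only in rows, so rows that do not move let the fingers close. It gives the time, the measured TCP pose, the force, the opening and the grip force at its end, in the units of the state.
- sense(): the state, without advancing time (a new reading comes with each control period).
- read_camera(name): name is "scene" or "top" or "wrist"; returns the picture (384x512x3 uint8, red, green, blue); there is no depth.
- calibration(name): a dict with "fx", "fy", "cx", "cy" (pixels), "dist_coeffs" ([k1, k2, p1, p2, k3] as OpenCV has them; the pictures are not rectified), "R" (3x3) and "t" (3): a world point X has camera coordinates R X + t. Camera axes: x right, y down, z forward; pixel columns grow to the right and rows downward; lengths in m; the calibration is good to about 2 mm. A picture is of the moment at which its call begins: read the wrist's pose just before it. calibration takes no time and is no camera call; for the wrist camera it gives the pose at the moment of the call.
- hand_in(): hands the job in; it is judged then, once.
Trained networks look in the newest picture that a camera, given by its name, has taken for a name from the list of things; names that differ only in an ending like _2 or _b are one class to them, and where a whole thing is asked for, a point or a joint stands for the part that bears it (a point fixed in the world has none). Each returns a list of dicts, best first, with "score" (0 to 1); they miss things now and then, are a little off and sometimes report something else, mostly with a low value. They report only what shows in the picture. A call takes as long as a camera call. They do not tell look-alikes from the thing itself.
- recognise(thing, camera): "extent" ([left, top, width, height] in pixels, round what is visible of it).
- regions_of(thing, camera): "mask" (384x512 bool, what is visible of it) and "extent" ([left, top, width, height] in pixels, round what is visible of it).
The state is a dict: "time_s": time; "joint_positions": joint angles; "joint_velocities": joint speeds; "effort": joint torques, N m; "tcp_pos": TCP position; "orientation": TCP orientation; "wrist_force": force on the tool from outside, world axes, zero at the start; "wrist_torque": the same for the moment, N m; "finger_gap": finger opening in m; "grasp_force": force on a finger pad.
Only numpy, scipy, OpenCV 4.12 (cv2) and the standard library are available. Lean on these libraries where they do the work, as an engineer would, in place of code of your own. Each camera call takes 0.05 s, during which the arm holds its last target. There are 200 camera calls.

## Task

First turn the mug tree until its one empty arm points towards you, near enough straight at the front edge of the worktop. Then pick up the mug standing on the worktop and hang it on that arm by its handle, and leave it hanging there (a slight swing does not matter), with the arm still towards you. Leave the tumbler, the salt shaker and the wooden spoon where they are.

Things in the scene. Friction and masses are not known exactly. Their poses are not given: they have to be found in the camera images.
- tree_axis (a point): Point on the upright axis of the wooden mug tree, at the height of its arms, 170 mm above the worktop; axes as the world's. The round foot (180 mm across, 21 mm high) is fixed to the worktop. The post (24 to 40 mm thick, top at 205 mm) turns on it and carries three alike arms 120 degrees apart: one empty, two with a mug.
- tree_post (a joint): Angle of the turning post in rad, positive anticlockwise from above; 0 (or a whole turn, 6.28) when the empty arm points straight along world -x, to the front edge. Turns freely past a whole turn, either way, with light friction (0.15 N m), and stays where it is left.
- empty_tip (a point): Centre of the round tip (13 mm across) of the empty arm, 150 mm from the tree's axis, 182 mm above the worktop; turns with the tree. All three arms are round bars 9.6 mm thick, their centre line level at 170 mm height out to 95 mm from the axis, then rising 12 mm to the tip.
- empty_arm: The empty arm; origin on the tree's axis at 170 mm height, the arm points along its own -x, z is up.
- hung_a: A mug that hangs on the arm 120 degrees anticlockwise (from above) of the empty one; like the standing mug. Origin on the arm 95 mm from the axis, its -x outwards along the arm. It swings a little about the arm. It reaches 20 mm above the arm, 125 mm below, 45 mm either way along the arm, 65 mm to either side; the outer 45 mm of the arm is bare, the mug's body at least 15 mm below it.
- hung_b: The same on the arm 120 degrees clockwise of the empty one.
- mug_center (a point): Centre of the mug that stands on the worktop, half-way up on the axis of its round body; axes as mug. White ceramic, 88 mm across the rim, 102 mm high, 65 mm across the foot, hollow and open, about 0.25 kg. The rim, wall about 5 mm, is 51 mm above this point and can be pinched from above with one finger inside.
- mug: The same mug; origin on its underside, 20 mm from the axis of its round body towards the handle. Its x runs through the hole of the handle, -y points from the body to the handle, z is up.
- mug_hole (a point): Centre of the hole in the standing mug's handle, 59 mm from the body's axis towards -y, 60 mm above the underside. The hole is about 24 mm wide (along y), from 40 to 80 mm above the underside; the handle is 12 mm thick along x, its outer edge 83 mm from the body's axis. Hung by it and let go, the mug swings to and fro for ten seconds or more, its body below the arm.
- tumbler: Bystander: clear drinking glass, 80 mm across, 88 mm high; origin at the centre of its underside.
- salt_shaker: Bystander: salt shaker, 44 mm across, 90 mm high; origin at the centre of its underside.
- wooden_spoon: Bystander: wooden spoon lying flat near the front edge, 295 mm long (along its x), 46 mm wide, 14 mm high; origin at the centre of its underside.
Things that resemble listed ones, but are neither listed nor needed, are in the scene too. What is shaped like the mug but pink or purple is not meant.

How it is judged:
By the outcome, as a careful person would: the job done as asked, in the order asked, and still so for the second after the job is handed in, with the robot touching nothing.
It also fails if it takes over 72 s, if anything falls off the work surface, if the arm or the gripper's body presses on something with over 40 N, if the wrist force passes 120 N, or if a joint passes its speed limit or range.

## Working session

There is one attempt and no reset: what is moved stays moved. The work goes in short steps, Python scripts to look and compute and a shell command to move; the robot and the scene stay as the last step left them, time stands still between calls to the robot, and variables do not carry over. Pictures are saved under pics/ and viewed, at most 10 in all, crops included, and the job is handed in when it is done.

```bash
mkdir -p pics; ls
cat > h.py <<'E'
import numpy as np,cv2
from cell import *
def ray(c,uv):
    K=np.array([[c['fx'],0,c['cx']],[0,c['fy'],c['cy']],[0,0,1]]);R=np.array(c['R']);t=np.array(c['t'])
    p=cv2.undistortPoints(np.array([[uv]],float),K,np.array(c['dist_coeffs'],float))[0,0]
    d=R.T@np.array([p[0],p[1],1]);return -R.T@t,d/np.linalg.norm(d)
def atz(c,uv,z):
    o,d=ray(c,uv);return o+d*(z-o[2])/d[2]
def proj(c,X):
    K=np.array([[c['fx'],0,c['cx']],[0,c['fy'],c['cy']],[0,0,1]]);R=np.array(c['R'])
    return cv2.projectPoints(np.array(X,float).reshape(-1,1,3),cv2.Rodrigues(R)[0],np.array(c['t'],float),K,np.array(c['dist_coeffs'],float))[0][:,0]
def tri(rays):
    A=0;b=0
    for o,d in rays:
        P=np.eye(3)-np.outer(d,d);A=A+P;b=b+P@o
    return np.linalg.solve(A,b)
def save(im,n): cv2.imwrite('pics/'+n,im[:,:,::-1])
E
python3 - <<'E'
from h import *
a=read_camera('scene');b=read_camera('top')
for n in('scene','top'):
    c=calibration(n);print(n,np.round(-np.array(c['R']).T@c['t'],3))
    for th in('empty_tip','mug','tumbler','salt_shaker','hung_a','tree_post'):
        print(th,[(round(r['score'],2),r['extent']) for r in recognise(th,n)][:5])
save(cv2.resize(a,(800,600)),'s0.png');save(cv2.resize(b,(800,600)),'t0.png')
s=sense();print(s['time_s'],s['tcp_pos'],s['orientation'],nose_length)
E
```

```text
pics
scene [-0.158  0.712  1.111]
empty_tip []
mug [(0.79, [194.7, 199.2, 39.8, 39.5]), (0.66, [266.8, 224.2, 41.3, 43.1]), (0.64, [194.6, 240.0, 44.7, 46.9])]
tumbler [(0.97, [124.8, 216.9, 27.1, 37.2])]
salt_shaker [(0.71, [160.2, 196.3, 13.4, 26.1])]
hung_a [(0.81, [242.5, 154.8, 38.1, 38.8]), (0.62, [296.5, 137.0, 30.2, 42.9])]
tree_post [(0.64, [240.0, 111.8, 90.5, 79.7]), (0.28, [298.1, 132.4, 27.2, 46.7])]
top [0.453 0.107 1.307]
empty_tip [(0.67, [345.9, 111.3, 12.6, 48.5])]
mug [(0.74, [227.1, 158.3, 37.4, 31.1]), (0.64, [192.8, 199.1, 42.8, 28.4])]
tumbler []
salt_shaker []
hung_a [(0.83, [344.3, 173.8, 40.2, 40.2]), (0.68, [290.6, 152.0, 33.7, 45.3]), (0.63, [195.8, 194.6, 42.0, 33.6])]
tree_post [(0.84, [293.3, 113.4, 94.8, 97.1])]
0.7 [ 0.17326513 -0.62648052  0.30274488] [3.14153538e+00 1.23627068e-05 2.69856195e-01] 0.064
```

View pics/s0.png

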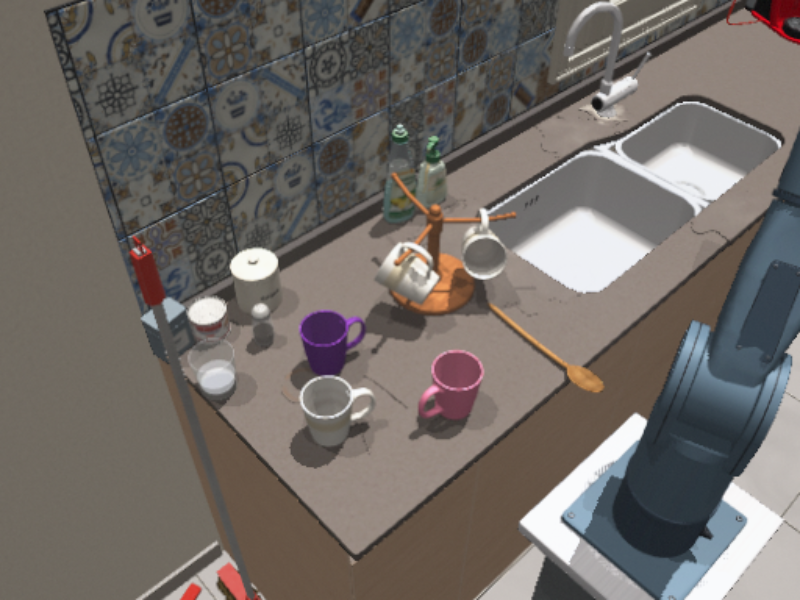

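View pics/t0.png

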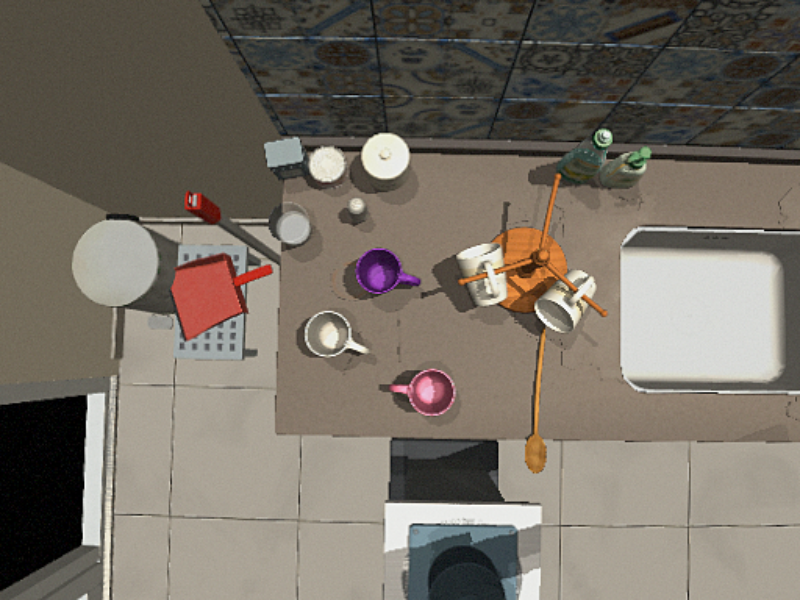

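Scene: the white standing mug is at (330,410) and the look-alikes are purple (325,340) and pink (458,385). In the top view the white mug is at (328,333) with its handle towards (362,350). The tree axis is at (541,258), the empty arm's tip at (557,178), and the hung mugs are on the other two arms. White fits the description; I'll confirm it in one crop.

Run:
```python
from h import *
a=read_camera('scene');cs=calibration('scene');ct=calibration('top')
S=[r for r in regions_of('mug','scene')];b=read_camera('top');T=regions_of('mug','top');Y=regions_of('tree_post','top')
for n,L in(('s',S),('t',T),('tree',Y)):
    for r in L:
        m=r['mask'];ys,xs=np.where(m);print(n,round(r['score'],2),r['extent'],xs.mean().round(1),ys.mean().round(1))
def crop(im,x,y,w,h): return cv2.resize(im[y:y+h,x:x+w],(400,400),interpolation=cv2.INTER_CUBIC)
C=np.vstack([np.hstack([crop(b,190,180,60,60),crop(b,285,100,110,110)]),np.hstack([crop(a,185,230,70,70),crop(a,235,100,110,110)])])
save(cv2.resize(C,(600,600)),'c1.png')
np.savez('m.npz',b=b,a=a)
# rough
tip=tri([ray(ct,(356.5,114)),ray(cs,(253.4,112.6))]);print('tip',tip)
ax=tri([ray(ct,(347,163)),ray(cs,(278.5,135))]);print('post top?',ax)
```

```text
s 0.83 [189.1, 196.6, 45.7, 44.0] 209.4 217.9
s 0.81 [269.0, 226.0, 38.3, 40.1] 289.3 246.1
s 0.79 [191.0, 238.7, 48.9, 48.0] 211.4 260.8
t 0.84 [226.2, 159.0, 39.4, 29.6] 243.4 173.6
t 0.58 [195.3, 199.8, 40.7, 27.3] 211.7 214.3
t 0.58 [249.2, 236.3, 40.4, 30.5] 273.7 250.7
tree 0.7 [292.2, 111.6, 97.0, 99.0] 339.0 178.4
tree 0.7 [219.3, 123.3, 18.9, 20.9] 227.8 134.3
tip [ 0.76949928 -0.14879374  0.1834836 ]
post top? [ 0.62780492 -0.11962867  0.19316718]
```

View pics/c1.png

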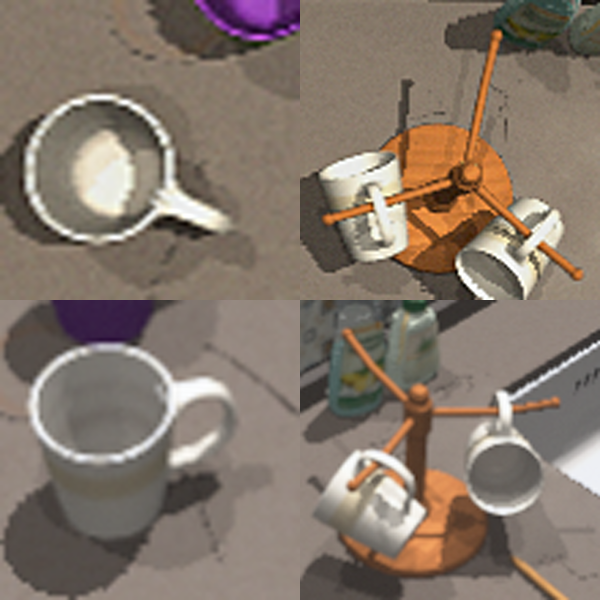

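Crop: the white mug (upper left) has its rim centre at about (99,168) and its handle end at (232,225). The tree tips are at (498,35) for the empty arm, (328,218) and (579,275). It is the white mug, neither pink nor purple, and it stands on the worktop.

Run:
```python
from h import *
cs=calibration('scene');ct=calibration('top')
f=lambda x,y:(x*110/300+285,y*110/300+100)
t=[atz(ct,f(*p),.182) for p in((198,35),(29,218),(279,275))]
ax=np.mean(t,0);print('axis',ax,[ (np.linalg.norm(q-ax).round(3),np.degrees(np.arctan2(*(q-ax)[[1,0]])).round(1)) for q in t])
g=lambda x,y:(x*110/300+235,y*110/300+100)
for P,Q in (((198,35),(47,33)),((29,218),(55,186)),((279,275),(256,103))):print('tri tip',tri([ray(ct,f(*P)),ray(cs,g(*Q))]))
r=tri([ray(ct,(209.8,213.6)),ray(cs,(208.8,254.0))]);print('rim',r, atz(ct,(209.8,213.6),.102))
h=atz(ct,(236.2,224.8),.065);print('hand end',h,np.linalg.norm((h-r)[:2]),np.degrees(np.arctan2(*(h-r)[[1,0]])))
for th in ('tumbler','salt_shaker'):
  for n,c in(('scene',cs),):
    for q in recognise(th,n)[:1]:
      e=q['extent'];print(th,atz(c,(e[0]+e[2]/2,e[1]+e[3]*.85),0))
# pink & purple rims
print('purple',atz(ct,(243,173),.1),'pink',atz(ct,(276,251),.1), 'spoon',atz(ct,(343,290),.01),atz(ct,(347,215),.01), 'front', atz(ct,(320,281),0),'left',atz(ct,(178,200),0))
print(np.round(sense()['joint_positions'],2))
```

```text
axis [ 0.62634875 -0.12184859  0.182     ] [(np.float64(0.151), np.float64(-11.4)), (np.float64(0.151), np.float64(108.3)), (np.float64(0.152), np.float64(-131.4))]
tri tip [ 0.77487002 -0.15118576  0.18123967]
tri tip [0.57857813 0.02089142 0.18076568]
tri tip [ 0.52718675 -0.2349706   0.18007559]
rim [0.48303008 0.26909689 0.10117124] [0.48233238 0.26824909 0.102     ]
hand end [0.45084215 0.19160297 0.065     ] 0.08391287071825368 -112.55607394073213
tumbler [0.70668531 0.3595683  0.        ]
salt_shaker [0.7339989  0.23846031 0.        ]
purple [0.60568799 0.17285697 0.1       ] pink [0.37622945 0.06990733 0.1       ] spoon [ 0.25145408 -0.14740443  0.01      ] [ 0.48910399 -0.15767125  0.01      ] front [ 0.27727314 -0.07533548  0.        ] left [0.52640067 0.38618073 0.        ]
[ 1.23  0.54 -0.    1.54  0.    1.07 -0.07]
```

```bash
python3 -m jog '[[0,0,0,0,0,0.8],[0,0,0,0,0,0.75],[0.6,-0.54,0,0,0,0],[0.6,-0.54,0,0,0,0],[0.6,-0.54,0,0,0,0],[0.6,-0.54,0,0,0,0],[0.6,-0.54,0,0,0,0],[0.6,-0.54,0,0,0,0],[0.6,-0.54,0,0,0,0],[0.6,-0.54,0,0,0,0],[0.6,-0.54,0,0,0,0],[0,0,0,0,0,0]]' 1 10
python3 - <<'E'
from h import *
cs=calibration('scene');print('bottle',atz(cs,(254.7,139),0))
ax=np.array([.626,-.122]);P=[]
for p in np.radians(np.linspace(-5,-180,33)):
    n=np.array([-np.sin(p),np.cos(p)]);h=.009*abs(n[0])+.0175*abs(n[1])+.0048
    P.append(ax+.125*np.array([np.cos(p),np.sin(p)])+h*n)
P=np.array(P);print(P[0],P[-1]);d=np.diff(P,axis=0)/.06*[1,-1]
for k in range(0,32,8):print(P[k],[[*r] for r in d[k:k+8].round(2).tolist()])
E
```

```text
time_s: 2.55
tcp_pos: [0.5009, -0.3308, 0.3027]
orientation: [-3.14, -0.002, 0.007]
wrist_force: [-0.1, -0.6, 0.3]
finger_gap: 0.0005
grasp_force: 0.0
bottle [ 0.83402529 -0.21688799  0.        ]
[ 0.75253047 -0.10996425] [ 0.501  -0.1443]
[ 0.75253047 -0.10996425] [[0.01, 0.19], [-0.01, 0.19], [-0.03, 0.2], [-0.05, 0.2], [-0.07, 0.19], [-0.09, 0.19], [-0.1, 0.18], [-0.12, 0.17]]
[ 0.72578957 -0.20074572] [[-0.14, 0.16], [-0.16, 0.15], [-0.18, 0.13], [-0.19, 0.11], [-0.2, 0.09], [-0.21, 0.07], [-0.22, 0.05], [-0.2, 0.02]]
[ 0.6350885 -0.2475159] [[-0.17, 0.01], [-0.18, -0.01], [-0.18, -0.02], [-0.18, -0.04], [-0.18, -0.05], [-0.17, -0.07], [-0.17, -0.09], [-0.16, -0.1]]
[ 0.55206915 -0.22553387] [[-0.15, -0.12], [-0.14, -0.14], [-0.13, -0.15], [-0.12, -0.17], [-0.1, -0.18], [-0.09, -0.19], [-0.07, -0.2], [-0.05, -0.21]]
```

```bash
python3 -m jog '[[0.6,-0.55,0,0,0,0],[0.6,-0.55,0,0,0,0],[0.6,-0.55,0,0,0,0],[0.6,-0.55,0,0,0,0],[0.6,-0.55,0,0,0,0],[0.6,-0.55,0,0,0,0],[0.6,-0.55,0,0,0,0],[0,0,0,0,0,0],[0,0,0.45,0,0,0],[0,0,0.45,0,0,0],[0,0,0.45,0,0,0],[0,0,0,0,0,0]]'
```

```text
time_s: 4.05
tcp_pos: [0.7475, -0.1063, 0.2193]
orientation: [3.141, 0.005, -0.003]
wrist_force: [-0.7, 0.9, -0.0]
finger_gap: 0.0006
grasp_force: 0.0
```

```bash
python3 -m jog '[[0.08,0.24,0,0,0,0],[-0.01,0.19,0,0,0,0],[-0.03,0.2,0,0,0,0],[-0.05,0.2,0,0,0,0],[-0.07,0.19,0,0,0,0],[-0.09,0.19,0,0,0,0],[-0.1,0.18,0,0,0,0],[-0.12,0.17,0,0,0,0],[-0.14,0.16,0,0,0,0],[-0.16,0.15,0,0,0,0],[-0.18,0.13,0,0,0,0],[-0.19,0.11,0,0,0,0]]'
```

```text
time_s: 5.55
tcp_pos: [0.6852, -0.2314, 0.2218]
orientation: [3.141, -0.0, -0.001]
wrist_force: [1.4, 2.0, 0.0]
finger_gap: 0.0004
grasp_force: 0.7
```

```bash
python3 -m jog '[[-0.2,0.09,0,0,0,0],[-0.21,0.07,0,0,0,0],[-0.22,0.05,0,0,0,0],[-0.2,0.02,0,0,0,0],[-0.17,0.01,0,0,0,0],[-0.18,-0.01,0,0,0,0],[-0.18,-0.02,0,0,0,0],[-0.18,-0.04,0,0,0,0],[-0.18,-0.05,0,0,0,0],[-0.17,-0.07,0,0,0,0]]'
python3 - <<'E'
from h import *
save(cv2.resize(read_camera('top')[80:250,260:430],(600,600)),'t2.png')
E
```

```text
time_s: 6.8
tcp_pos: [0.5718, -0.2337, 0.2217]
orientation: [3.141, -0.0, -0.001]
wrist_force: [0.6, -0.8, -0.2]
finger_gap: 0.0006
grasp_force: 0.7
```

View pics/t2.png

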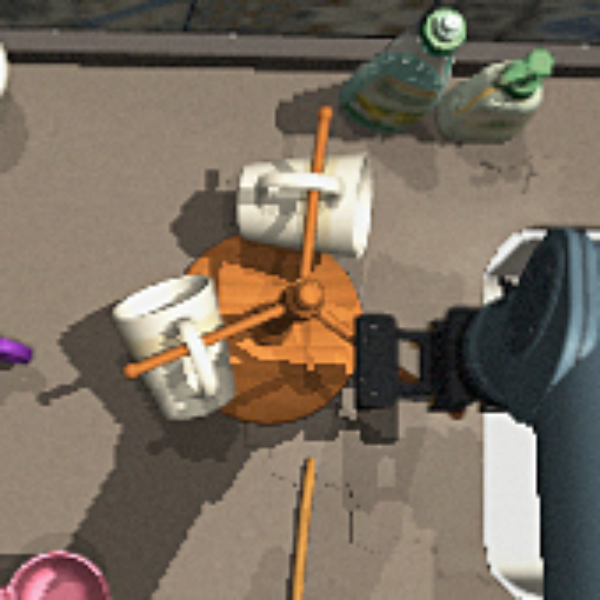

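The tree turns with the finger: the two hung arms now point to (325,112) and (133,370), and the empty arm is behind the gripper, lower right. I'll carry on.

```bash
python3 -m jog '[[-0.17,-0.07,0,0,0,0],[-0.16,-0.1,0,0,0,0],[-0.15,-0.12,0,0,0,0],[-0.14,-0.14,0,0,0,0],[-0.13,-0.15,0,0,0,0],[-0.12,-0.17,0,0,0,0],[-0.1,-0.18,0,0,0,0],[-0.09,-0.19,0,0,0,0],[-0.07,-0.2,0,0,0,0],[-0.05,-0.21,0,0,0,0],[0,0,0,0,0,0]]'
python3 - <<'E'
from h import *
save(cv2.resize(read_camera('top')[80:250,260:430],(600,600)),'t3.png')
E
```

```text
time_s: 8.22
tcp_pos: [0.5014, -0.1404, 0.2216]
orientation: [-3.141, 0.001, 0.001]
wrist_force: [0.2, -0.0, -0.3]
finger_gap: 0.0004
grasp_force: 0.0
```

View pics/t3.png

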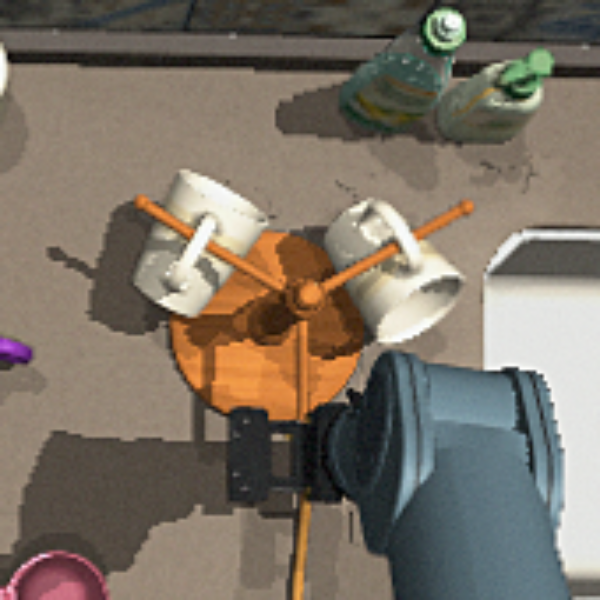

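The two hung-arm tips are at (141,201) and (467,206). The empty arm points down the picture, towards me.

Run:
```python
from h import *
ct=calibration('top');ax=np.array([.6263,-.1218,.182])
for p in((141,201),(467,206)):
    q=atz(ct,(260+p[0]*.28333,80+p[1]*.28333),.182);print(q,np.degrees(np.arctan2(*(q-ax)[[1,0]])))
```

```text
[0.70061664 0.01114965 0.182     ] 60.795536517100146
[ 0.70312347 -0.2504986   0.182     ] -59.16594712088449
```

Hung arms are at 60.8° and -59.2°, so the empty arm is at 180.8°, 0.8° off straight. Now I'll back off and go to the mug.

```bash
python3 -m jog '[[0,0.5,0,0,0,0],[0,0,-0.8,0,0,0],[0,0,-0.8,0,0,0],[0,0,0,0,0,0],[-0.1,-0.84,0,0,0,0],[-0.1,-0.84,0,0,0,0],[-0.1,-0.84,0,0,0,0],[-0.1,-0.84,0,0,0,0],[-0.1,-0.84,0,0,0,0],[-0.1,-0.84,0,0,0,0],[-0.1,-0.84,0,0,0,0],[-0.1,-0.84,0,0,0,0]]' 0.5 && python3 -m jog '[[-0.15,-0.8,0,0,0,0],[0,0,0,0,0,-1],[0,0,0,0,0,-1],[0,0,0,0,0,-1],[0,0,0,0,0,-1],[0,0,0,0,0,-1],[0,0,0,0,0,-1],[0,0,0,0,0,-0.75],[0,0,0,0,0,0],[0,0,0,0,0,0]]'
python3 - <<'E'
from h import *
a=read_camera('wrist');c=calibration('wrist');save(cv2.resize(a,(800,600)),'w1.png')
print([(r['score'],r['extent']) for r in recognise('mug','wrist')])
print(sense()['tcp_pos'],sense()['orientation'],sense()['time_s'],-np.array(c['R']).T@c['t'])
ctr=np.array([.4827,.2687]);an=np.linspace(0,2*np.pi,8,endpoint=False)
print(proj(c,[[ctr[0]+.044*np.cos(q),ctr[1]+.044*np.sin(q),.102] for q in an]).round(1).tolist())
E
```

```text
time_s: 9.78
tcp_pos: [0.4533, 0.2323, 0.3165]
orientation: [3.141, 0.002, -0.001]
wrist_force: [0.5, 0.2, -0.2]
finger_gap: 0.044
grasp_force: 0.0
time_s: 11.02
tcp_pos: [0.4449, 0.279, 0.317]
orientation: [-3.141, 0.001, 1.175]
wrist_force: [0.6, 0.2, -0.8]
finger_gap: 0.0437
grasp_force: 0.0
[(0.8, [357.9, 162.3, 97.0, 72.4]), (0.61, [236.8, 260.6, 59.3, 69.8])]
[0.44497803 0.27923568 0.31740875] [-3.14127814e+00  4.39292305e-04  1.17581716e+00] 11.125 [0.47183869 0.34406584 0.3988246 ]
[[323.5, 158.9], [302.6, 136.8], [270.9, 136.9], [248.6, 159.2], [248.8, 189.1], [269.8, 209.1], [299.3, 209.0], [321.5, 188.8]]
```

View pics/w1.png

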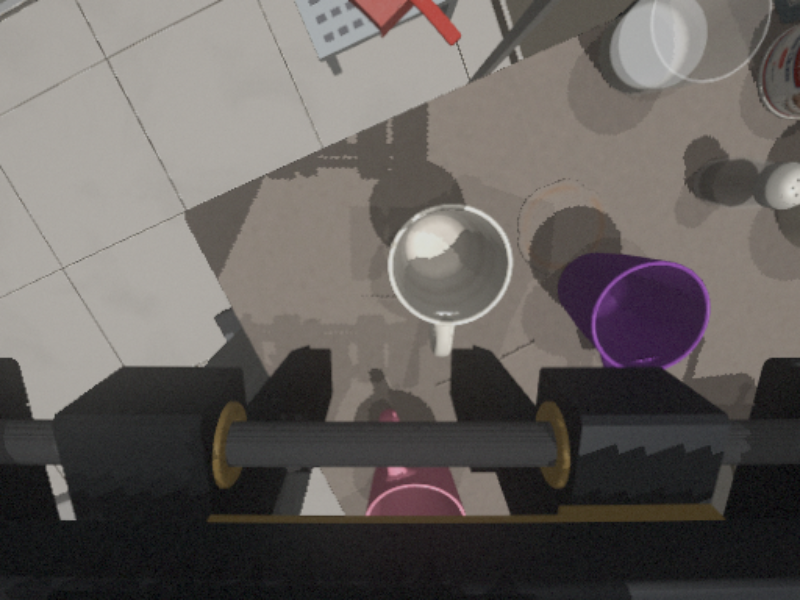

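Wrist view: the white mug's rim spans x 388–513 and y 204–325, with the handle end at (443,353). Purple is at right, pink below.

Run:
```python
from h import *
c=calibration('wrist');s=1/1.5625
r=tri([ray(c,(450.5*s,264.5*s))]*1+[ray(calibration('top'),(209.8,213.6)),ray(calibration('scene'),(208.8,254.0))]);print('3view',r)
w=atz(c,(450.5*s,264.5*s),.102);h=atz(c,(443.5*s,350*s),.062);print('wrist',w,h,np.linalg.norm((h-w)[:2]),np.degrees(np.arctan2(*(h-w)[[1,0]])))
ctr=(w[:2]+np.array([.4827,.2687]))/2;a=np.radians(-22.5)
for ctr in(w[:2],ctr):
  P=ctr-.0415*np.array([np.cos(a),np.sin(a)]);S=sense();yaw=S['orientation'][2]
  d=P-S['tcp_pos'][:2];print('pinch',P,'tool shift mm',1e3*(d@[np.cos(yaw),np.sin(yaw)]),1e3*(d@[np.sin(yaw),-np.cos(yaw)]))
```

```text
3view [0.48515072 0.26978447 0.09821851]
wrist [0.48750725 0.27284628 0.102     ] [0.45841477 0.19687227 0.062     ] 0.08135369433490199 -110.95318210608474
pinch [0.44916625 0.28872764] tool shift mm 10.372702557642937 0.21334285936537342
pinch [0.44676263 0.2866545 ] tool shift mm 7.534295344238683 -1.2074928540623482
```

```bash
python3 -m jog '[[0.14,0,0,0,0,0],[0,0,0.6,0,0,0],[0,0,0.6,0,0,0],[0,0,0.6,0,0,0],[0,0,0.6,0,0,0],[0,0,0.53,0,0,0],[0,0,0,0,0,0],[0,0,0,0,0,0]]' 0.5 && python3 -m jog '[[0,0,0,0,0,0],[0,0,0,0,0,0],[0,0,0,0,0,0],[0,0,0,0,0,0],[0,0,0,0,0,0]]' 1 35
```

```text
time_s: 12.12
tcp_pos: [0.4488, 0.288, 0.1429]
orientation: [3.141, -0.001, 1.178]
wrist_force: [0.5, 0.8, 0.3]
finger_gap: 0.0439
grasp_force: 0.0
time_s: 12.75
tcp_pos: [0.4494, 0.2869, 0.1425]
orientation: [3.14, -0.001, 1.177]
wrist_force: [3.0, -1.3, 3.9]
finger_gap: 0.0067
grasp_force: 32.1
```

```bash
python3 -m jog '[[0,0,-0.4,0,0,0],[0,0,-0.66,0,0,0],[0,0,-0.66,0,0,0],[0,0,-0.66,0,0,0],[0,0,-0.25,0,0,0],[0,0,0,0,0,-0.75],[0,0,0,0,0,-0.75],[0,0,0,0,0,-0.75],[0,0,0,0,0,0]]' && python3 -m jog '[[-0.4,-0.03,0,0,0,0],[-0.73,-0.04,0,0,0,0],[-0.73,-0.04,0,0,0,0],[-0.73,-0.04,0,0,0,0],[-0.73,-0.04,0,0,0,0],[-0.73,-0.04,0,0,0,0],[-0.73,-0.04,0,0,0,0],[-0.73,-0.04,0,0,0,0],[-0.35,-0.04,0,0,0,0],[0,0,0,0,0,0],[0,0,0,0,0,0]]'
python3 - <<'E'
from h import *
A=[];
for n in('top','scene','wrist'):
    im=read_camera(n);np.save('pics/'+n+'.npy',im)
    R=recognise('mug',n);print(n,[(r['score'],r['extent']) for r in R][:4])
    A.append(im)
c={n:calibration(n) for n in('top','scene')};S=sense();print(S['tcp_pos'],S['orientation'],S['time_s'])
for n in c: print(proj(c[n],[[.46,-.063,.26],[.476,-.124,.182]]))
t=cv2.resize(A[0][150:260,270:380],(400,400),interpolation=3);s=cv2.resize(A[1][120:230,220:330],(400,400),interpolation=3)
save(np.hstack([t,s]),'p4.png');save(A[2],'w4.png')
E
```

```text
time_s: 13.88
tcp_pos: [0.4476, 0.2866, 0.2982]
orientation: [-3.139, 0.001, 1.569]
wrist_force: [-0.1, -0.1, -3.1]
finger_gap: 0.0054
grasp_force: 35.7
time_s: 15.25
tcp_pos: [0.427, -0.0633, 0.2995]
orientation: [-3.141, -0.001, 1.57]
wrist_force: [0.3, 0.1, -3.0]
finger_gap: 0.0057
grasp_force: 35.7
top [(0.78, [314.9, 210.9, 27.8, 21.6]), (0.78, [248.5, 239.0, 41.1, 29.3]), (0.61, [229.8, 158.6, 33.6, 30.6])]
scene [(0.61, [192.9, 196.3, 40.7, 45.8]), (0.59, [288.6, 144.3, 33.6, 48.3]), (0.55, [270.1, 223.8, 36.4, 41.7]), (0.35, [267.9, 117.4, 36.1, 35.9])]
wrist [(0.83, [153.1, 0.0, 95.2, 92.7]), (0.79, [244.5, 162.5, 160.4, 149.9]), (0.76, [389.0, 0.0, 45.0, 30.7])]
[ 0.42711706 -0.0638645   0.29970324] [-3.14158607e+00 -9.18526215e-05  1.57113151e+00] 15.55
[[330.08065447 223.3036908 ]
 [347.50202072 218.03103746]]
[[309.11077035 153.92389081]
 [317.29920038 162.51103724]]
```

View pics/p4.png

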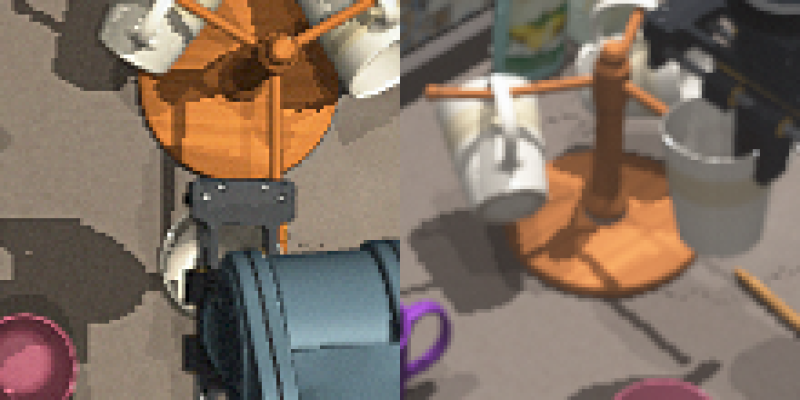

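View pics/w4.png

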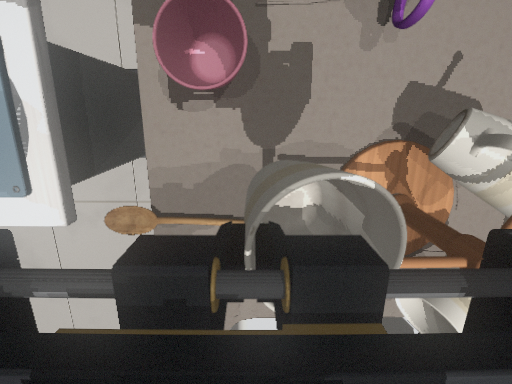

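The crops show the mug held upright beside the tree's front arm, its handle hidden by the gripper. In the wrist view the rim's outer edge runs (248,232)–(327,166)–(406,235), and the pink mug and spoon are untouched. I'll fit the rim circle for the in-hand offset.

Run:
```python
from h import *
from scipy.optimize import least_squares
c=calibration('wrist');im=np.load('pics/wrist.npy')
print('sink corner',proj(c,[[.37,-.29,0]]))
pts=np.array([(248,232),(262,195),(290,173),(327,166),(365,178),(392,203),(406,235),(404,262)],float)
a=np.linspace(0,2*np.pi,721)
def circ(p):
    q=p[3];u=np.array([np.cos(q),0,-np.sin(q)]);v=np.array([0,1,0])
    return proj(c,p[:3]+.044*(np.cos(a)[:,None]*u+np.sin(a)[:,None]*v))
def f(p):
    C=circ(p);return [*np.linalg.norm(C[None]-pts[:,None],axis=2).min(1),(p[2]-.259)/.003,p[3]/.1]
for q0 in(-.05,.05):
  r=least_squares(f,[.468,-.063,.259,q0]);print(r.x.round(4),r.fun.round(1))
# handle/hole prediction
x=r.x;print('hole pred',proj(c,[[x[0],x[1]-.083,.2]]),S if 0 else sense()['tcp_pos'])
```

```text
sink corner [[215.11265525 302.1011007 ]]
[ 0.4672 -0.0651  0.2406 -0.2378] [ 2.3  0.8  1.   1.8  0.3  1.9  0.9  0.3 -6.1 -2.4]
[ 0.4673 -0.065   0.2408 -0.2161] [ 2.5  0.6  1.2  1.7  0.5  2.2  0.9  0.2 -6.1 -2.2]
hole pred [[301.05890787 316.35056533]] [ 0.42711706 -0.0638645   0.29970324]
```

Run:
```python
from h import *
cw=calibration('wrist');cs=calibration('scene');w=np.load('pics/wrist.npy').copy();s=np.load('pics/scene.npy')
a=np.linspace(0,2*np.pi,90)
def outl(c,q):
    o=np.array([.427+.0415 - .0015,-.0645,.259])
    piv=np.array([.427,-.0645,.255])
    R=cv2.Rodrigues(np.array([0,q,0.]))[0]
    L=[]
    for r,z in((.044,0),(.0325,-.102)):
        L.append(proj(c,(R@((o+np.c_[r*np.cos(a),r*np.sin(a),z+0*a])-piv).T).T+piv))
    return L
x0,y0,W,k=270,115,75,8
sc=cv2.resize(s[y0:y0+W,x0:x0+W],None,fx=k*5.3/8,fy=k*5.3/8,interpolation=3);kk=5.3
wc=cv2.resize(w[140:340,220:420],None,fx=2,fy=2,interpolation=3)
for q,col in((0,(255,0,0)),(.11,(0,255,0)),(-.2,(0,0,255))):
    for P in outl(cs,q):cv2.polylines(sc,[np.int32((P-[x0,y0]+.5)*kk)],True,col,1)
    for P in outl(cw,q):cv2.polylines(wc,[np.int32((P-[220,140]+.5)*2)],True,col,1)
save(np.hstack([sc[:396],wc[:396]]),'o5.png')
```

```text
(no output)
```

View pics/o5.png

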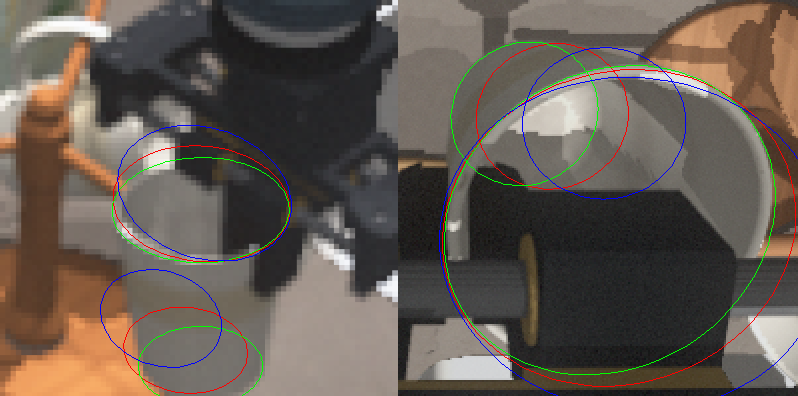

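The outline tilted by about 6° (green, pads lying flat on the tapered wall) matches both views: the hole is at about (0.463, -0.1235, 0.213), in line with the arm at y≈-0.124. Next I'll back off, lower and thread.

```bash
python3 -m jog '[[0,-0.25,0,0,0,0],[0,0,0.2,0,0,0],[0,0,0.35,0,0,0],[0,0,0,0,0,0],[0,0.2,0,0,0,0],[0,0.2,0,0,0,0],[0,0.2,0,0,0,0],[0,0,0,0,0,0]]'
python3 - <<'E'
from h import *
s=sense();print(s['wrist_force'],s['wrist_torque'])
E
```

```text
time_s: 16.55
tcp_pos: [0.4494, -0.0643, 0.2669]
orientation: [3.14, -0.001, 1.57]
wrist_force: [-0.5, -0.8, -3.0]
finger_gap: 0.0053
grasp_force: 35.7
[-0.45120227 -0.77938278 -3.04211666] [-0.02413926  0.05248438 -0.00512282]
```

```bash
python3 -m jog '[[0,0.15,0,0,0,0],[0,0.15,0,0,0,0],[0,0.15,0,0,0,0],[0,0.15,0,0,0,0],[0,0,0,0,0,0]]'
python3 - <<'E'
from h import *
s=sense();print(s['wrist_force'],s['wrist_torque'])
b=read_camera('top');
for th in('hung_a','tree_post'):print([(r['score'],r['extent']) for r in recognise(th,'top')])
E
```

```text
time_s: 17.18
tcp_pos: [0.4848, -0.0644, 0.2667]
orientation: [3.141, -0.0, 1.57]
wrist_force: [-0.1, -0.2, -4.0]
finger_gap: 0.0055
grasp_force: 35.7
[-0.09692209 -0.23004233 -3.95225734] [-0.04593284  0.00666986 -0.02305928]
[(0.59, [299.0, 131.3, 37.9, 42.2]), (0.57, [353.8, 133.3, 39.8, 45.8])]
[(0.69, [299.1, 130.1, 94.0, 42.8])]
```

```bash
python3 -m jog '[[0,0,0.1,0,0,0],[0,0,0.1,0,0,0],[0,0,0.1,0,0,0],[0,0,0,0,0,0]]';python3 -m jog '[[0,0,0.03,0,0,0],[0,0,0.03,0,0,0],[0,0,0,0,0,0]]'; python3 -m jog '[[0,0,0.03,0,0,0],[0,0,0.03,0,0,0],[0,0,0,0,0,0]]'
```

```text
time_s: 17.82
tcp_pos: [0.4836, -0.0645, 0.2481]
orientation: [-3.14, -0.0, 1.57]
wrist_force: [-0.1, 0.6, -2.6]
finger_gap: 0.0055
grasp_force: 35.7
time_s: 18.2
tcp_pos: [0.484, -0.0645, 0.245]
orientation: [-3.141, -0.0, 1.57]
wrist_force: [-0.5, 0.7, -2.4]
finger_gap: 0.0056
grasp_force: 35.7
time_s: 18.58
tcp_pos: [0.4841, -0.0645, 0.2415]
orientation: [3.142, 0.0, 1.57]
wrist_force: [-0.9, 0.1, -1.3]
finger_gap: 0.0057
grasp_force: 35.6
```

```bash
python3 -m jog '[[0.15,0,0.146,0,-0.8,0],[0.15,0,0.146,0,-0.8,0],[0,0,0,0,0,0]]'; python3 -c "
from h import *
s=sense();print(s['wrist_force'],s['wrist_torque'],np.round(s['joint_positions'],2))"
```

```text
time_s: 18.95
tcp_pos: [0.484, -0.0443, 0.2222]
orientation: [-3.14, 0.277, 1.578]
wrist_force: [-0.9, 0.5, -2.9]
finger_gap: 0.0053
grasp_force: 35.5
[-0.85608746  0.48530321 -2.90540435] [ 0.51228372  0.06503054 -0.01533351] [ 0.17  0.42 -0.39  2.02  0.58  0.87 -0.6 ]
```

```bash
python3 -m jog '[[0.15,0,0.146,0,-0.8,0],[0.15,0,0.146,0,-0.8,0],[0,0,0,0,0,0]]'; python3 -m jog '[[0.15,0,0.146,0,-0.8,0],[0,0,0,0,0,0]]'; python3 -c "
from h import *
s=sense();print(s['wrist_force'],s['wrist_torque'],np.round(s['joint_positions'],2))"
```

```text
time_s: 19.32
tcp_pos: [0.4837, -0.0356, 0.1991]
orientation: [-3.137, 0.554, 1.575]
wrist_force: [0.2, 1.4, -2.4]
finger_gap: 0.0057
grasp_force: 35.5
time_s: 19.58
tcp_pos: [0.4836, -0.0339, 0.1871]
orientation: [-3.136, 0.693, 1.573]
wrist_force: [0.4, 0.2, -2.5]
finger_gap: 0.0055
grasp_force: 35.5
[ 0.43037307  0.19667335 -2.47433182] [ 1.11756162  0.04581742 -0.03372501] [-0.16  0.58 -0.26  2.02  0.9   1.1  -1.04]
```

```bash
python3 -m jog '[[0.112,0,0.11,0,-0.6,0],[0.112,0,0.11,0,-0.6,0],[0,0,0,0,0,0]]'; python3 -m jog '[[0.04,0,0.03,0,0,0],[0,0,0,0,0,0]]'; python3 -c "
from h import *
s=sense();print(s['wrist_force'],s['wrist_torque'],np.round(s['joint_positions'],2))"
```

```text
time_s: 19.95
tcp_pos: [0.4837, -0.0337, 0.1686]
orientation: [-3.135, 0.903, 1.573]
wrist_force: [0.4, 0.7, -3.8]
finger_gap: 0.0055
grasp_force: 35.5
time_s: 20.2
tcp_pos: [0.4843, -0.0339, 0.167]
orientation: [3.14, 0.905, 1.567]
wrist_force: [-0.3, 1.3, -2.0]
finger_gap: 0.0055
grasp_force: 35.5
[-0.33266305  1.33598781 -1.9769741 ] [ 1.1969135  -0.0608503  -0.01207263] [-0.28  0.71 -0.2   2.    0.99  1.23 -1.2 ]
```

```bash
python3 -m jog '[[0.03,0,0.025,0,0,0],[0,0,0,0,0,0]]'; python3 -m jog '[[0,0,0,0,0,0],[0,0,0,0,0,0],[0,0,0,0,0,0]]' 0.75; python3 -c "
from h import *
s=sense();print(s['wrist_force'],s['wrist_torque'])"
```

```text
time_s: 20.45
tcp_pos: [0.4843, -0.0335, 0.1644]
orientation: [3.141, 0.908, 1.569]
wrist_force: [1.2, 0.7, 1.9]
finger_gap: 0.0054
grasp_force: 35.5
time_s: 20.82
tcp_pos: [0.484, -0.0332, 0.1639]
orientation: [-3.141, 0.908, 1.57]
wrist_force: [0.4, -0.1, -0.8]
finger_gap: 0.022
grasp_force: 0.0
[ 0.37352011 -0.13199155 -0.83825452] [ 0.71383807 -0.1035635  -0.02579045]
```

```bash
python3 -m jog '[[0,0,-0.3,0,0,0],[0,0,-0.4,0,0,0],[0,0,-0.5,0,0,0],[0,0,-0.6,0,0,0],[0,0,-0.6,0,0,0],[0,0,-0.6,0,0,0],[0,0,0,0,0,0]]'
python3 - <<'E'
from h import *
a=read_camera('top');b=read_camera('scene');ct=calibration('top')
for n in('top','scene'):
  for th in('hung_a','empty_tip','tree_post'):print(n,th,[(round(r['score'],2),r['extent']) for r in recognise(th,n)])
print(sense()['wrist_force'])
save(np.hstack([cv2.resize(a[100:260,270:430],(400,400),interpolation=3),cv2.resize(b[85:225,215:355],(400,400),interpolation=3)]),'f6.png')
E
```

```text
time_s: 21.7
tcp_pos: [0.4845, 0.1122, 0.2762]
orientation: [3.137, 0.904, 1.571]
wrist_force: [-0.2, -1.1, -0.4]
finger_gap: 0.0223
grasp_force: 0.0
top hung_a [(0.93, [351.0, 134.1, 40.7, 42.7]), (0.68, [297.5, 133.2, 38.3, 41.5])]
top empty_tip [(0.71, [345.7, 171.3, 3.4, 48.6])]
top tree_post [(0.86, [295.9, 132.8, 96.1, 86.4]), (0.5, [350.1, 132.4, 40.1, 43.7]), (0.15, [316.5, 190.3, 48.6, 26.5])]
scene hung_a [(0.92, [265.4, 118.0, 39.7, 32.1]), (0.56, [244.4, 142.9, 19.1, 23.3])]
scene empty_tip []
scene tree_post [(0.85, [239.4, 107.4, 78.0, 69.5]), (0.2, [283.2, 153.3, 37.6, 36.8])]
[ 0.10315934  0.35250104 -0.60181993]
```

View pics/f6.png

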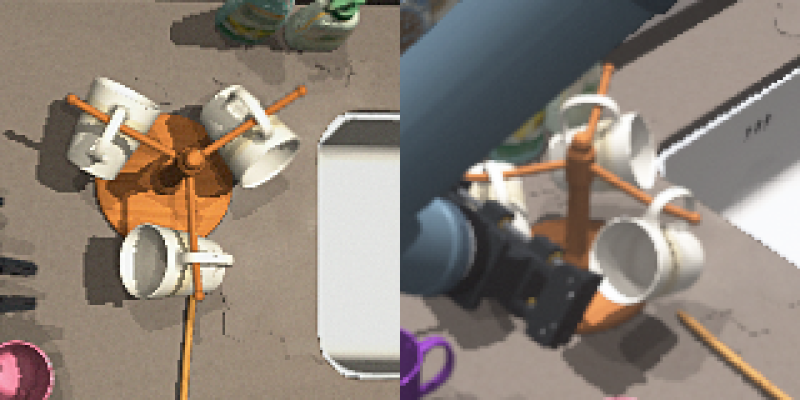

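The mug hangs by its handle on the front arm (tip at (199,297) in the left half), and the gripper is clear. Next, the arm's angle.

```bash
python3 -m jog '[[0,0,-0.3,0,0,0],[0,0,-0.3,0,0,0],[0,0,0,0,0,0],[0,0,0,0,0,0],[0,0,0,0,0,0],[0,0,0,0,0,0]]'
python3 - <<'E'
from h import *
ct=calibration('top');ax=np.array([.6263,-.1218,.182])
for p in((71,100),(303,91),(199,297)):
    q=atz(ct,(270+p[0]*.4,100+p[1]*.4),.182);print(q,np.degrees(np.arctan2(*(q-ax)[[1,0]])))
a=read_camera('top')
print([(round(r['score'],2),r['extent']) for r in recognise('tree_post','top')+recognise('empty_tip','top')])
E
```

```text
time_s: 22.85
tcp_pos: [0.4841, 0.1366, 0.2967]
orientation: [-3.141, 0.908, 1.57]
wrist_force: [-0.2, 0.0, -0.7]
finger_gap: 0.0218
grasp_force: 0.0
[0.69182393 0.01538952 0.182     ] 64.4701059708896
[ 0.70868295 -0.24734868  0.182     ] -56.72778470299165
[ 0.47398344 -0.1298647   0.182     ] -176.96919103622216
[(0.73, [294.8, 129.9, 95.1, 86.2]), (0.6, [345.5, 172.7, 5.6, 47.1])]
```

```bash
Z='[[0,0,0,0,0,0],[0,0,0,0,0,0],[0,0,0,0,0,0],[0,0,0,0,0,0],[0,0,0,0,0,0],[0,0,0,0,0,0],[0,0,0,0,0,0],[0,0,0,0,0,0],[0,0,0,0,0,0],[0,0,0,0,0,0],[0,0,0,0,0,0],[0,0,0,0,0,0]]'; python3 -m jog '[[0,0,0,0,0,0],[0,0,0,0,0,0],[0,0,0,0,0,0],[0,0,0,0,0,0],[0,0,0,0,0,0],[0,0,0,0,0,0],[0,0,0,0,0,0],[0,0,0,0,0,0],[0,0,0,0,0,0],[0,0,0,0,0,0],[0,0,0,0,0,0],[0,0,0,0,0,0]]' >/dev/null; python3 -m jog '[[0,0,0,0,0,0],[0,0,0,0,0,0],[0,0,0,0,0,0],[0,0,0,0,0,0],[0,0,0,0,0,0],[0,0,0,0,0,0],[0,0,0,0,0,0],[0,0,0,0,0,0],[0,0,0,0,0,0],[0,0,0,0,0,0],[0,0,0,0,0,0],[0,0,0,0,0,0]]' >/dev/null
python3 - <<'E'
from h import *
ct=calibration('top');ax=np.array([.6263,-.1218,.182])
a=read_camera('top').astype(int);o=(a[...,0]-a[...,2]>60)
for nom in(60,-60,180):   # best orange fit of the outer bare arm
    best=max(np.arange(nom-12,nom+12,.5),key=lambda g:sum(o[tuple(np.round(proj(ct,[ax+[r*np.cos(np.radians(g)),r*np.sin(np.radians(g)),-.012+max(0,(r-.095)*.218)]])[0][::-1]).astype(int))] * 1. for r in np.linspace(.11,.15,25))+1e-3*-abs(g-nom))
    print(nom,best)
print([(round(r['score'],2),r['extent']) for r in recognise('tree_post','top')+recognise('empty_tip','top')+recognise('hung_a','top')],sense()['time_s'])
E
```

```text
60 62.5
-60 -56.5
180 181.5
[(0.75, [298.8, 130.9, 95.0, 85.6]), (0.71, [343.1, 170.9, 7.1, 51.6]), (0.89, [297.2, 131.3, 40.3, 43.9]), (0.79, [349.3, 132.3, 41.4, 44.3])] 26.2
```

The arm points within about 3° of straight at the front edge, the mug hangs on it and the gripper is clear, so I'm handing in.

```bash
python3 -c "
from cell import *
print(hand_in())"
```

```text
the job is handed in; nothing more can be done
None
```

The job is handed in after about 26 s of the 72 s: the tree was turned first, and the white mug now hangs by its handle on the empty arm, which points within about 3° of straight at the front edge; the tumbler, salt shaker and spoon were not touched.

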